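# Set the bread slicing guide four clicks from home and hold it

### The arm

A 6-joint arm with a two-finger parallel gripper is mounted at the origin on the work surface; the furniture and walls round the work are solid. World frame = base frame: x ahead of the robot, y to its left, z up, the work surface at z = 0. Lengths are in m, angles in rad, forces in N, time in s.
With the tool pointing down it reaches from about 0.325 to 0.775 m from the base axis. Payload 9.3 kg.
Tool frame: the origin (TCP) lies midway between the tips of the shut fingers; the grasp point (between the pads) lies 19 mm behind it (robot.hold_point_z is the distance from the TCP to the grasp point, in m); z points along the fingers, y is the direction in which the jaws open and shut (so a half turn about z gives the same grasp; the last joint's range is limited). The gripper opens to 85 mm and grips with 20 to 120 N. Pads are 22 mm wide; open, the fingers measure 114 mm over their backs; the gripper's body (76 mm by 85 mm) begins 54 mm behind the grasp point. The pads swing forward as they close: fully open they stand 13 mm farther back than shut.
Start: joints at [-0.153, 0.259, 0.021, 1.334, 0, 1.418], TCP at [0.55, -0, 0.231] pointing down, gripper open.
Joint ranges: [-3.04, 3.04], [-0.91, 1.82], [-1.04, 1.36], [-1.92, 1.95], [-1.52, 1.45], [-3.14, 3.14]. Speed limits (rad/s): [2.22, 2.22, 2.79, 3.14, 3.14, 3.14].

### API

Orientations are given as a unit quaternion [w, x, y, z].
In Python, from workcell import robot gives the robot as it stands. The module is installed in compiled form; this text tells all that it offers.
- The arm moves only by the tool arm_command, never from a script. Its argument "series" is a list of rows, each an object of numbers: "tx", "ty", "tz": the shift along the world's x, y, z in cm; "yaw": the turn about the world's z in degrees; "jaw": the finger opening in cm, from 0 to 8.54. In form: [{"tx": .., "ty": .., "tz": .., "yaw": .., "jaw": ..}, ...]. A call has exactly 5 rows; each row shifts and turns the commanded pose from where the row before left it; what a row does not reach is not made up. A row lasts 1/8 s, in which the tool goes at most 62.5 mm and 10.7 degrees, less where a joint would pass 70% of its speed; a pose out of reach is approached as far as the arm can. A call with a gripper value outside its range is refused whole. The fingers move at their own pace and stop on an object; "force" is the grip in N (left out, the last holds). Time passes only in rows, so rows that do not move let the fingers close, or fill a call up. It gives the time, the measured TCP pose, the force and the opening at its end, in the units of the state.
- robot.read_state(): the state, without advancing time (a new reading comes with each control period).
- robot.get_image(name): name is "scene" or "side" or "wrist"; returns the picture (400x640x3 uint8, blue, green, red); there is no depth.
- robot.calibration(name): a dict with "fx", "fy", "cx", "cy" (pixels), "cam_to_world" (4x4, takes a point from camera to world coordinates). Camera axes: x right, y up, looking along -z (the intrinsics and any distortion apply to the point x, -y, -z); pixel columns grow to the right and rows downward; lengths in m; the calibration is good to about 2 mm. A picture is of the moment at which its call begins: read the wrist's pose just before it. calibration takes no time and is no camera call; for the wrist camera it gives the pose at the moment of the call.
- robot.hand_in(): hands the job in, once; it reports no verdict.
The state is a dict: "clock": time; "joint_pos": joint angles; "qd": joint speeds; "tau": joint torques, N m; "tool_pos": TCP position; "eef_rot": TCP orientation; "contact_force": force on the tool from outside, world axes, zero at the start; "wrist_torque": the same for the moment, N m; "finger_gap": finger opening in m.
Only numpy, scipy, OpenCV 4.12 (cv2) and the standard library are available. Lean on these libraries where they do the work, as an engineer would, in place of code of your own. Each camera call takes 0.05 s, during which the arm holds its last target.

### The job

The bread slicing guide on the island is still at an old thickness: swing its sprung release lever (the flat upright tab, on the left) toward the robot to its stop so that the setting lever springs home, then let the release lever return. Then draw the setting lever (the round upright post, on the right) toward the robot exactly four clicks from home, feeling each tooth pass, and finish still holding the post firmly there, not letting go. Leave all the other things on the island where they stand.

Things in the scene. Friction and masses are not known exactly. Their poses are not given: they have to be found in the camera images.
- guide: bread slicing guide, fixed, 395 mm wide (y), 150 deep (x): right part a white housing, 225 wide, steel top at 36 mm, with two flat steel levers 38 to 46 mm above the island; left part a wooden bed with a steel stop plate and 4 short posts, all under 58 mm. Origin on the island, 120 mm from the housing's right end, mid depth; x away from the robot, y left, z up; yaw within 0.2 rad
- setting (a joint): setting lever angle, rad: 0 home (points right and a little away from the robot), grows clockwise seen from above as the post comes toward the robot, end 1.24. One click each 0.17: after n clicks it rests on tooth n at 0.17 n + 0.01; the n-th click is felt at 0.17 n + 0.02. The teeth stop it going back until the release lever is swung. At the start it rests on one of teeth 1 to 6
- release (a joint): release lever angle, rad: 0 at rest, 0.45 at its stop; grows counterclockwise seen from above as the tab comes toward the robot. Spring-returned; reaching the stop takes about 7 N at the tab. Its other end is the nose in the teeth: from about 0.13 on, the setting lever is free and springs home within a second. As each tooth passes it lifts by up to 0.09 and drops back at the click
- post_mid (a point): point on the post's axis, 82 mm above the island, where to grip it
- setting_pivot (a point): vertical axis of the setting lever, at 46 mm above the island; guide x 0, y -50 mm. A spring draws the lever home (about 3 N at the post when home, 5 N far out). Drawing it on takes 4 to 12 N at the post: the force grows over each tooth and drops suddenly by 2 to 4 N at the click. The stop plate slides 3.7 mm a click with it
- tab_mid (a point): centre line of the tab, 78 mm above the island, 90 mm from the release pivot; at rest the arm from the pivot to it points 0.87 rad counterclockwise from the guide's x axis
- release_pivot (a point): axis of the release lever, at the lever's top, 46 mm above the island; at guide x -42 mm, y +43 mm
- island_mug: two-tone coffee mug, 90 mm across, 105 mm tall; origin at the centre of its underside; to be left alone
- tuna_tin: flat round food tin, 86 mm across, 40 mm tall; origin at the centre of its underside; to be left alone
- spice_jar_a: glass spice jar with a screw cap, 46 mm across, 106 mm tall, left of the paddle board; origin at the centre of its underside; to be left alone
- salt_shaker: salt shaker, 44 mm across, 90 mm tall; origin at the centre of its underside; to be left alone
- tumbler: clear tumbler, 81 mm across, 92 mm tall; origin at the centre of its underside; to be left alone
- spice_jar_b: a second such spice jar, 46 mm across, 106 mm tall, to the right of the guide; origin at the centre of its underside; to be left alone
- scrub_brush: scrubbing brush, 30x86 mm, 22 mm tall, to the right of the guide; origin at the centre of its underside; to be left alone
- setting_lever: the setting lever, a flat steel arm on the right of the housing; at its end, 100 mm from the pivot, stands a round upright post of black plastic, 20 mm across, from 46 to 104 mm above the island. Origin on the pivot axis at the island's surface; turns with joint setting
- release_lever: the release lever, a flat steel bell crank on the left of the housing; at its end, 90 mm from the pivot, stands a flat upright tab of black plastic, 34 mm wide along the arm, 10 mm thick across it, from 46 to 98 mm above the island. Origin on the pivot axis at the island's surface; turns with joint release

How it is judged:
On the way, in this order (a step that is already met when the one before it is completed fails the run):
1. the release lever is swung to its stop and the setting lever has sprung home (value of joint release above 0.41 rad and value of joint setting below 0.04 rad), for 0.1 s.
2. the release lever is let go and back at rest, with the setting lever still home (value of joint release below 0.05 rad and value of joint setting below 0.06 rad and contact force between the fingers and release_lever below 0.2 N), for 0.1 s.
At the end, for the whole second after the job is handed in: the setting lever stands past its fourth click and short of the fifth (0.675 to 0.805 rad from home), the release lever's nose has dropped behind the fourth tooth (release lever below 0.065 rad, not touched), the lever is still, and the fingers still hold the setting lever with more than 1 N (value of joint setting between 0.675 and 0.805 rad and value of joint release below 0.065 rad and velocity of joint setting between -0.1 and 0.1 rad/s and contact force between the fingers and setting_lever above 1 N and contact force between the fingers and release_lever below 0.2 N); the arm keeps its last pose, push and grip.
It fails at once if one of the other things on the island was moved more than 3 cm (distance of any of island_mug, tuna_tin, spice_jar_a, salt_shaker, tumbler, spice_jar_b, scrub_brush from where it was at the start of the episode above 0.03 m).
It also fails if it takes over 64 s, if anything falls off the work surface, if the arm or the gripper's body presses on something with over 40 N, if the wrist force passes 120 N, or if a joint passes its speed limit or range.

## Working session

There is one attempt and no reset: what is moved stays moved. The work goes in short steps, Python scripts to look and compute and a tool call to move; the robot and the scene stay as the last step left them, time stands still between calls to the robot, and variables do not carry over. Pictures are saved under pics/ and viewed, and the job is handed in when it is done.

Besides the shell and the picture viewer there is one more tool, called after "Emit:" as name([rows], argument=value, ...), one row to a line, values as JSON. arm_command: Moves the arm, as the interface text tells. Its arguments: {"type":"object","properties":{"series":{"type":"array","items":{"type":"object","properties":{"tx":{"type":"number"},"ty":{"type":"number"},"tz":{"type":"number"},"yaw":{"type":"number"},"jaw":{"type":"number"}}}},"force":{"type":"number"}},"required":["series"]}

```bash
mkdir -p pics; python3 - <<'E'
from workcell import robot
import cv2
for n in ("scene","side","wrist"):
    c=robot.calibration(n); print(n,c)
    cv2.imwrite(f"pics/{n}0.png",robot.get_image(n))
s=robot.read_state();print(s, robot.hold_point_z)
E
```

```text
scene {'fx': 460.41168669158134, 'fy': 460.41168669158134, 'cx': 320.5084137028945, 'cy': 195.12260976584432, 'cam_to_world': array([[-0.47065147,  0.57659005, -0.66785561, -0.65485899],
       [-0.88227239, -0.31534961,  0.34949973,  0.51010226],
       [-0.00908994,  0.75372312,  0.65712923,  1.11980147],
       [ 0.        ,  0.        ,  0.        ,  1.        ]])}
side {'fx': 435.24872178274984, 'fy': 435.24872178274984, 'cx': 309.484095489984, 'cy': 199.1275786434861, 'cam_to_world': array([[ 0.36322449, -0.69187229,  0.62400377,  1.20149114],
       [ 0.93169413,  0.26703283, -0.24625094, -0.35955341],
       [ 0.00374471,  0.67082502,  0.74160621,  1.02903629],
       [ 0.        ,  0.        ,  0.        ,  1.        ]])}
wrist {'fx': 295.3110288095149, 'fy': 295.3110288095149, 'cx': 314.6508886853748, 'cy': 196.3215647078837, 'cam_to_world': array([[ 9.99998970e-01,  2.19254630e-04,  1.41832831e-03,
         5.50053368e-01],
       [-5.85799209e-04,  9.64545891e-01,  2.63914532e-01,
         6.72576084e-02],
       [-1.31017826e-03, -2.63915091e-01,  9.64545026e-01,
         3.71974771e-01],
       [ 0.00000000e+00,  0.00000000e+00,  0.00000000e+00,
         1.00000000e+00]])}
{'clock': 0.15, 'joint_pos': array([-1.52602016e-01,  2.59071099e-01,  2.09205911e-02,  1.33367649e+00,
       -5.19974196e-05,  1.41817420e+00]), 'qd': array([ 1.75025194e-03, -2.90624094e-04,  2.90864806e-03, -9.43785440e-05,
        3.00863567e-04,  4.23494427e-04]), 'tau': array([ 3.21120227e-03, -5.55970466e+01,  3.44662285e+01,  1.13262911e-02,
       -1.37106272e-04,  2.85134706e-05]), 'tool_pos': array([5.49786897e-01, 1.14713513e-05, 2.30794465e-01]), 'eef_rot': array([-4.00183562e-04,  7.07099567e-01,  7.07113807e-01, -3.25732014e-04]), 'contact_force': array([-0.26405786,  0.65990351,  0.93408164]), 'wrist_torque': array([ 0.00050413, -0.02630547,  0.00110039]), 'finger_gap': 0.08518396061207888} 0.0187
```

View pics/scene0.png

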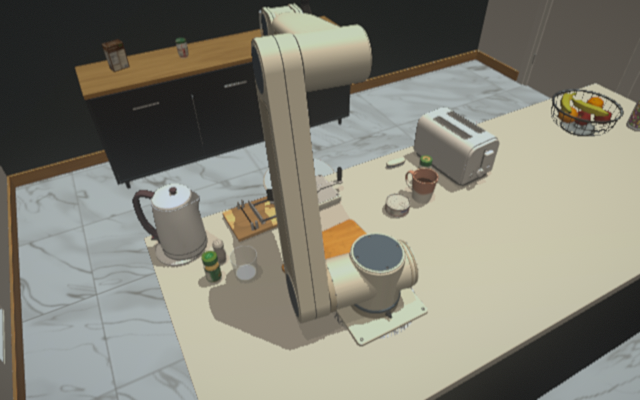

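View pics/side0.png

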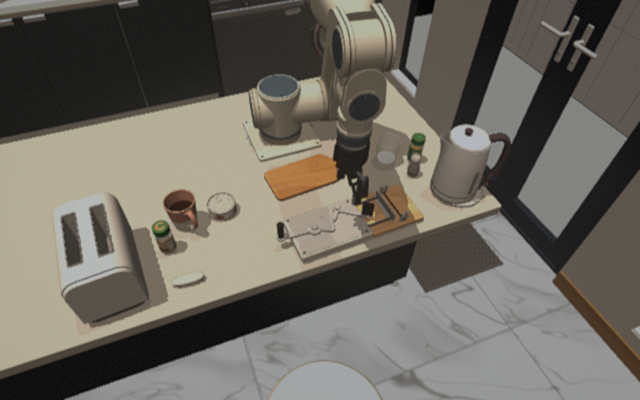

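View pics/wrist0.png

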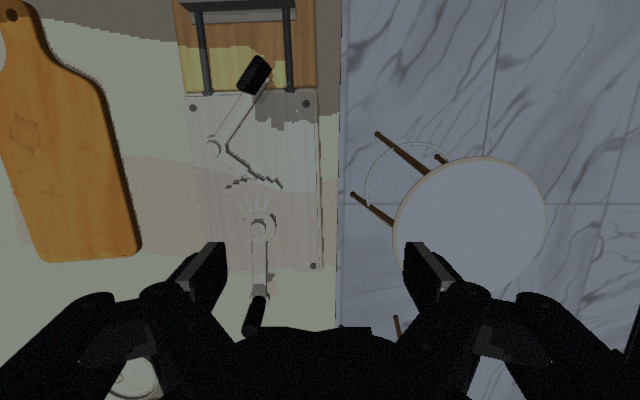

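```bash
cat > h.py <<'E'
import numpy as np, cv2
def cast(c,u,v,z):
    M=c["cam_to_world"]; d=M[:3,:3]@np.array([(u-c["cx"])/c["fx"],-(v-c["cy"])/c["fy"],-1]); o=M[:3,3]
    return o+d*(z-o[2])/d[2]
def proj(c,p):
    M=c["cam_to_world"]; q=M[:3,:3].T@(np.array(p)-M[:3,3]); return c["cx"]-c["fx"]*q[0]/q[2], c["cy"]+c["fy"]*q[1]/q[2]
E
python3 - <<'E'
from workcell import robot
from h import *
im=cv2.imread("pics/wrist0.png")
cv2.imwrite("pics/wz.png",cv2.resize(im[40:340,170:350],None,fx=3,fy=2*1.0 if 0 else 2,interpolation=cv2.INTER_CUBIC)) if 0 else None
a=cv2.resize(im[40:190,170:350],None,fx=4,fy=4,interpolation=cv2.INTER_CUBIC);cv2.imwrite("pics/wz1.png",a)
a=cv2.resize(im[190:340,170:350],None,fx=4,fy=4,interpolation=cv2.INTER_CUBIC);cv2.imwrite("pics/wz2.png",a)
im=cv2.imread("pics/side0.png")
a=cv2.resize(im[160:265,260:430],None,fx=4.5,fy=4.5,interpolation=cv2.INTER_CUBIC);cv2.imwrite("pics/sz1.png",a)
E
```

```text
(no output)
```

View pics/wz1.png

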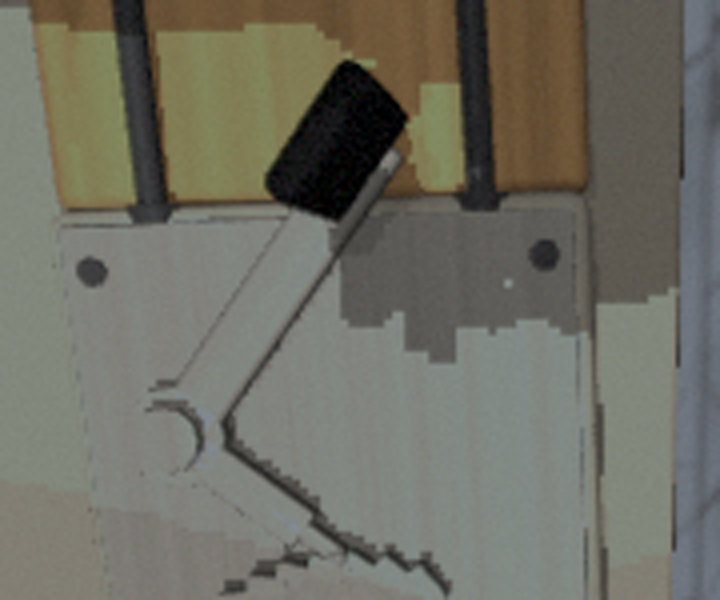

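View pics/wz2.png

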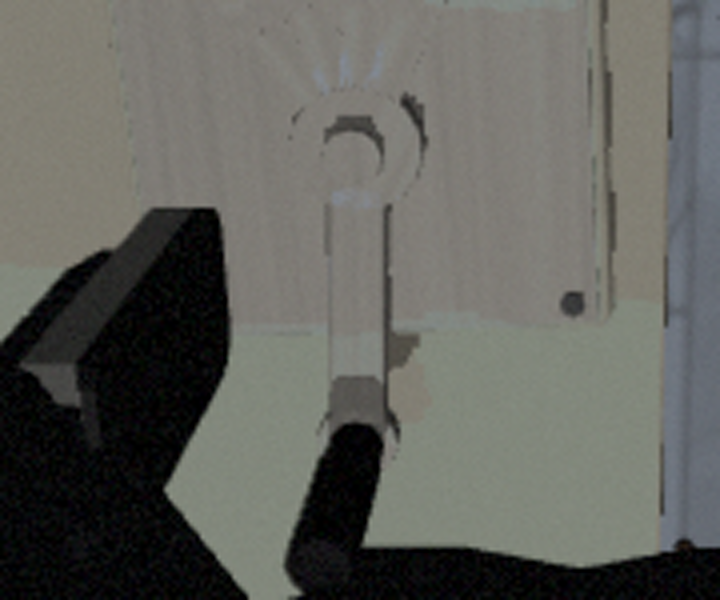

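View pics/sz1.png

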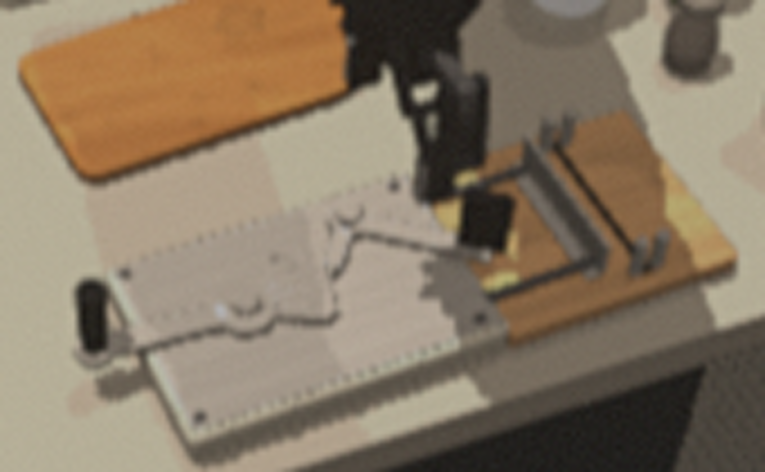

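```bash
python3 - <<'E'
from workcell import robot
from h import *
c=robot.calibration("wrist")
A=cast(c,212.5,149.5,.046);B=cast(c,258.7,227.5,.046)
s=[cast(c,u,v,.036) for u,v in ((193,107.7),(306,103.5),(313,265.7))]
print("A",A,"B",B,np.linalg.norm(A-B),np.hypot(42,93))
print("screws",s, s[1]-s[2], s[1]-s[0])
d=(A-B)[:2]; yaw1=np.arctan2(d[1],d[0])-np.arctan2(93,-42)
e=(s[1]-s[2]); yaw2=np.arctan2(-e[0],e[1]); f=s[1]-s[0]; yaw3=np.arctan2(f[1],f[0])
print("yaw",yaw1,yaw2,yaw3)
yaw=yaw1
R=lambda a:np.array([[np.cos(a),-np.sin(a)],[np.sin(a),np.cos(a)]])
print("guide origin",B[:2]-R(yaw)@[0,-.05],A[:2]-R(yaw)@[-.042,.043])
p=cast(c,170+355/4,190+430/4,.047); pt=cast(c,170+320/4,190+565/4,.104)
print("post base",p,np.linalg.norm((p-B)[:2]),"top",pt)
for q in(p,pt):
  v=q-B;print("ang rel guide",np.arctan2(v[1],v[0])-yaw)
# tab top corners z=.098
cs=[cast(c,170+u/4,40+v/4,.098) for u,v in ((350,60),(408,117))]
m=(cs[0]+cs[1])/2;print(cs,np.linalg.norm(cs[0]-cs[1]))
im=robot.get_image("side");c2=robot.calibration("side")
x0,y0=260,160
for n,P in(("A",A),("B",B),("p",p),("pt",pt)): 
  u,v=proj(c2,P);print(n,(u-x0)*4.5,(v-y0)*4.5)
T=A[:2]+.09*R(yaw)@[np.cos(.87),np.sin(.87)]; u,v=proj(c2,[*T,.078]);print("tab",T,(u-x0)*4.5,(v-y0)*4.5, proj(c,[*T,.078]))
E
```

```text
A [0.4375667  0.03133988 0.046     ] B [ 0.48365907 -0.06006167  0.046     ] 0.1023657708380856 102.04410811016969
screws [array([0.41700257, 0.07555074, 0.036     ]), array([0.54029889, 0.07984674, 0.036     ]), array([ 0.54750129, -0.11539775,  0.036     ])] [-0.0072024   0.19524449  0.        ] [0.12329632 0.004296   0.        ]
yaw 0.04287472551881155 0.036872410945531724 0.03482881298584593
guide origin [ 0.48151599 -0.01010762] [ 0.48137116 -0.00982041]
post base [ 0.4791623  -0.15380068  0.047     ] 0.09384680467104414 top [ 0.48007992 -0.15657961  0.104     ]
ang rel guide -1.661605425438589
ang rel guide -1.6507367684029608
[array([0.50115918, 0.11694682, 0.098     ]), array([0.51306378, 0.10569109, 0.098     ])] 0.016383252738145084
A 347.59276202031356 215.97811669041727
B 245.57243995456037 305.7759943539214
p 104.26112669507566 341.83853878104526
pt 96.54316173546243 287.0571553430198
tab [0.49259933 0.10255372] 485.84970353907045 213.52264961808243 (np.float64(253.13223272684598), np.float64(76.16055722312962))
```

Emit:
arm_command([
  {"tx": -1.4,"ty": 2.6,"tz": -1.5,"yaw": -9.5,"jaw": 4},
  {"tx": -1.4,"ty": 2.6,"tz": -1.5,"yaw": -9.5,"jaw": 4},
  {"tx": -1.4,"ty": 2.6,"tz": -1.5,"yaw": -9.5,"jaw": 4},
  {"tx": -1.5,"ty": 2.5,"tz": -1.5,"yaw": -9.5,"jaw": 4},
  {"jaw": 4},
], force=60)

```text
schema error: expected keys tx, ty, tz, yaw, jaw
```

Emit:
arm_command([
  {"tx": -1.4,"ty": 2.6,"tz": -1.5,"yaw": -9.5,"jaw": 4},
  {"tx": -1.4,"ty": 2.6,"tz": -1.5,"yaw": -9.5,"jaw": 4},
  {"tx": -1.4,"ty": 2.6,"tz": -1.5,"yaw": -9.5,"jaw": 4},
  {"tx": -1.5,"ty": 2.5,"tz": -1.5,"yaw": -9.5,"jaw": 4},
  {"tx": 0,"ty": 0,"tz": 0,"yaw": 0,"jaw": 4},
], force=60)

```text
clock: 0.82
tool_pos: [0.4914, 0.1042, 0.1704]
eef_rot: [-0.001, 0.898, 0.439, -0.001]
contact_force: [0.1, -1.3, 0.2]
finger_gap: 0.0399
```

```bash
python3 - <<'E'
from workcell import robot
from h import *
cv2.imwrite("pics/w1.png",robot.get_image("wrist"))
im=robot.get_image("side")
cv2.imwrite("pics/s1.png",cv2.resize(im[120:265,230:450],None,fx=3.5,fy=3.5,interpolation=cv2.INTER_CUBIC))
s=robot.read_state();print({k:np.round(s[k],3) for k in("clock","joint_pos","tool_pos","eef_rot","contact_force","finger_gap")})
E
```

```text
{'clock': np.float64(0.925), 'joint_pos': array([ 0.039,  0.206, -0.204,  1.161, -0.   ,  2.27 ]), 'tool_pos': array([0.493, 0.103, 0.172]), 'eef_rot': array([0.   , 0.898, 0.44 , 0.   ]), 'contact_force': array([0.724, 0.186, 0.224]), 'finger_gap': np.float64(0.04)}
```

View pics/w1.png

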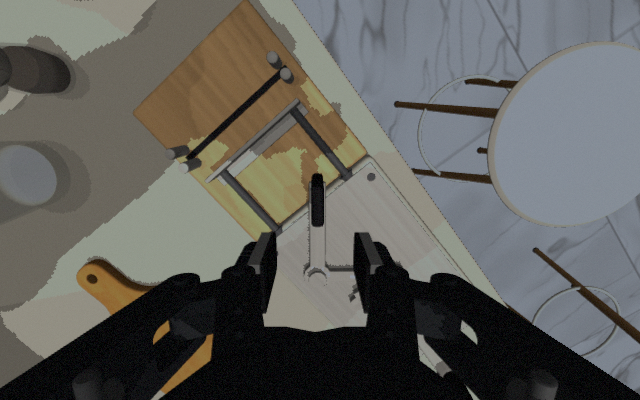

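View pics/s1.png

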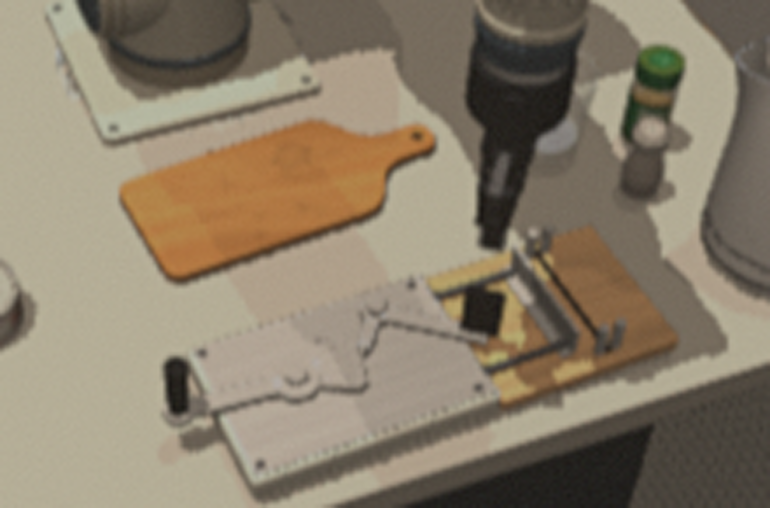

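Emit:
arm_command([
  {"tx": 0,"ty": 0,"tz": -3.6,"yaw": 0,"jaw": 4},
  {"tx": 0,"ty": 0,"tz": -3.6,"yaw": 0,"jaw": 4},
  {"tx": 0,"ty": 0,"tz": -3.4,"yaw": 0,"jaw": 4},
  {"tx": 0,"ty": 0,"tz": 0,"yaw": 0,"jaw": 4},
  {"tx": 0,"ty": 0,"tz": 0,"yaw": 0,"jaw": 4},
])

```text
clock: 1.55
tool_pos: [0.4942, 0.1026, 0.0666]
eef_rot: [0.0, 0.899, 0.438, 0.001]
contact_force: [0.3, -0.3, 0.1]
finger_gap: 0.0396
```

```bash
python3 - <<'E'
from workcell import robot
from h import *
s=robot.read_state();print({k:np.round(s[k],3) for k in("clock","tool_pos","contact_force","finger_gap")})
im=robot.get_image("side")
cv2.imwrite("pics/s2.png",cv2.resize(im[120:265,230:450],None,fx=3.5,fy=3.5,interpolation=cv2.INTER_CUBIC))
# path: gap 4cm, finger face 15mm from tab; angles
A=np.array([.4376,.0313])
for off in (0,.05,.1,.15,.25,.35,.45,.5,.55,.6,.62,.65): print(off, A+.09*np.array([np.cos(.908+off),np.sin(.908+off)]))
E
```

```text
{'clock': np.float64(1.55), 'tool_pos': array([0.494, 0.103, 0.067]), 'contact_force': array([ 0.337, -0.35 ,  0.141]), 'finger_gap': np.float64(0.04)}
0 [0.49297912 0.10224472]
0.05 [0.48936415 0.10492386]
0.1 [0.4856198  0.10741898]
0.15 [0.48175542 0.10972384]
0.25 [0.47370551 0.11374023]
0.35 [0.46529484 0.11693291]
0.45 [0.45660746 0.11926998]
0.5 [0.45218704 0.12011001]
0.55 [0.44773016 0.12072807]
0.6 [0.44324796 0.12112261]
0.62 [0.44145049 0.12121759]
0.65 [0.43875164 0.12129263]
```

View pics/s2.png

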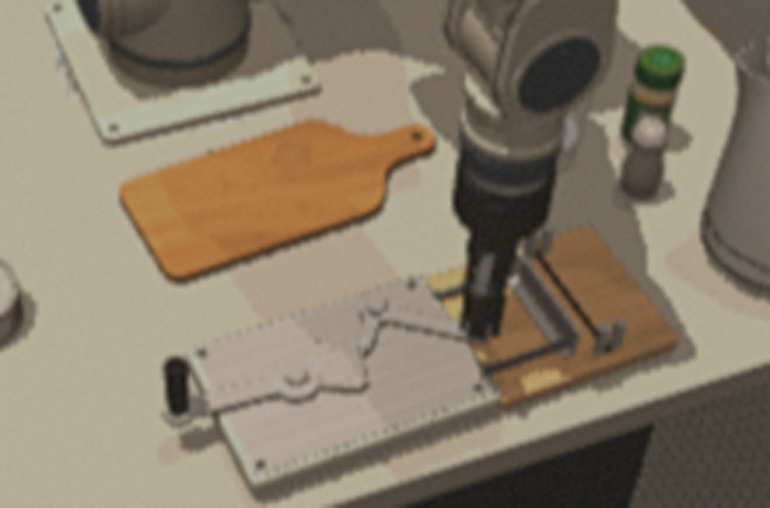

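Emit:
arm_command([
  {"tx": 0,"ty": 0,"tz": 0,"yaw": 0,"jaw": 2},
  {"tx": -0.8,"ty": 0.5,"tz": 0,"yaw": 5.7,"jaw": 2},
  {"tx": -0.8,"ty": 0.45,"tz": 0,"yaw": 5.7,"jaw": 2},
  {"tx": -0.8,"ty": 0.35,"tz": 0,"yaw": 5.7,"jaw": 2},
  {"tx": 0,"ty": 0,"tz": 0,"yaw": 0,"jaw": 2},
])

```text
clock: 2.22
tool_pos: [0.47, 0.116, 0.0664]
eef_rot: [0.001, 0.824, 0.567, 0.001]
contact_force: [3.5, -1.7, 0.0]
finger_gap: 0.0199
```

Emit:
arm_command([
  {"tx": -0.8,"ty": 0.3,"tz": 0,"yaw": 5.7,"jaw": 2},
  {"tx": -0.4,"ty": 0.1,"tz": 0,"yaw": 2.5,"jaw": 2},
  {"tx": 0,"ty": 0,"tz": 0,"yaw": 0,"jaw": 2},
  {"tx": 0,"ty": 0,"tz": 0,"yaw": 0,"jaw": 2},
  {"tx": 0,"ty": 0,"tz": 0,"yaw": 0,"jaw": 2},
])

```text
clock: 2.85
tool_pos: [0.4577, 0.12, 0.0656]
eef_rot: [0.0, 0.781, 0.624, 0.001]
contact_force: [4.0, -0.4, 3.7]
finger_gap: 0.0201
```

```bash
python3 - <<'E'
from workcell import robot
from h import *
s=robot.read_state();print({k:np.round(s[k],3) for k in("clock","tool_pos","contact_force","finger_gap")})
cv2.imwrite("pics/w3.png",robot.get_image("wrist"))
im=robot.get_image("side")
cv2.imwrite("pics/s3.png",cv2.resize(im[120:265,230:450],None,fx=3.5,fy=3.5,interpolation=cv2.INTER_CUBIC))
E
```

```text
{'clock': np.float64(2.85), 'tool_pos': array([0.458, 0.12 , 0.066]), 'contact_force': array([ 4.045, -0.387,  3.716]), 'finger_gap': np.float64(0.02)}
```

View pics/s3.png

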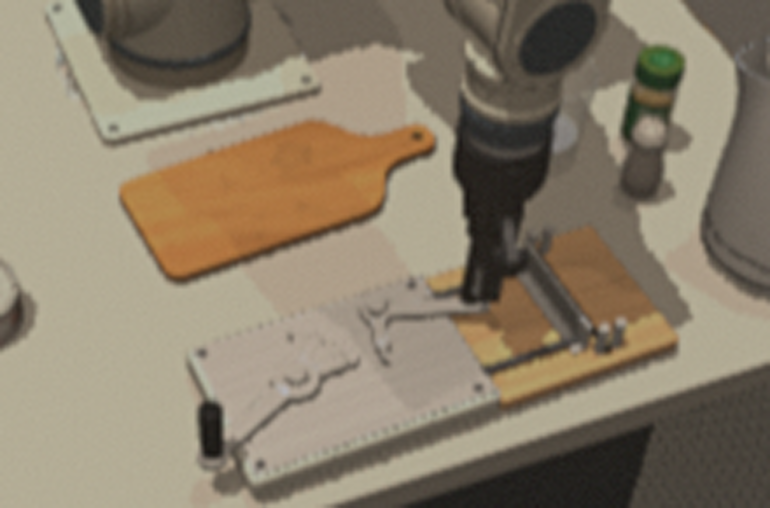

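View pics/w3.png

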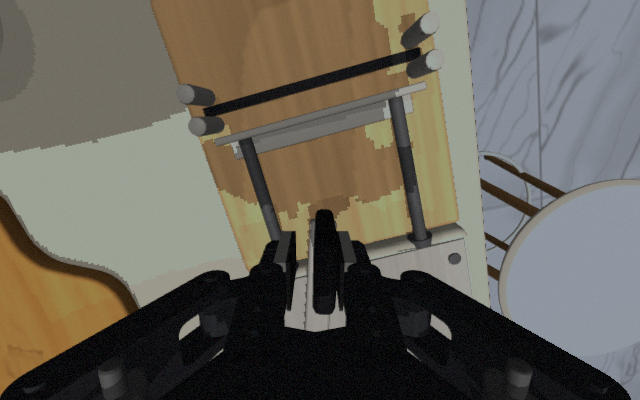

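Emit:
arm_command([
  {"tx": -0.4,"ty": 0.08,"tz": 0,"yaw": 2.5,"jaw": 2},
  {"tx": 0,"ty": 0,"tz": 0,"yaw": 0,"jaw": 2},
  {"tx": -0.2,"ty": 0.03,"tz": 0,"yaw": 1,"jaw": 2},
  {"tx": 0,"ty": 0,"tz": 0,"yaw": 0,"jaw": 2},
  {"tx": 0,"ty": 0,"tz": 0,"yaw": 0,"jaw": 2},
])

```text
clock: 3.58
tool_pos: [0.4519, 0.1211, 0.0654]
eef_rot: [0.0, 0.762, 0.648, 0.0]
contact_force: [7.6, -1.5, 1.0]
finger_gap: 0.0197
```

Emit:
arm_command([
  {"tx": -0.2,"ty": 0.03,"tz": 0,"yaw": 1,"jaw": 2},
  {"tx": 0,"ty": 0,"tz": 0,"yaw": 0,"jaw": 2},
  {"tx": 0,"ty": 0,"tz": 0,"yaw": 0,"jaw": 2},
  {"tx": 0,"ty": 0,"tz": 0,"yaw": 0,"jaw": 2},
  {"tx": 0,"ty": 0,"tz": 0,"yaw": 0,"jaw": 2},
])

```text
clock: 4.2
tool_pos: [0.4516, 0.1209, 0.0655]
eef_rot: [0.002, 0.756, 0.654, 0.001]
contact_force: [13.9, -3.3, -4.3]
finger_gap: 0.0201
```

```bash
python3 - <<'E'
from workcell import robot
from h import *
im=robot.get_image("side")
cv2.imwrite("pics/s4.png",cv2.resize(im[120:265,230:450],None,fx=3.5,fy=3.5,interpolation=cv2.INTER_CUBIC))
s=robot.read_state();print({k:np.round(s[k],3) for k in("clock","tool_pos","contact_force","finger_gap")})
c=robot.calibration("side"); B=np.array([.4837,-.0600])
for phi in np.arange(-1.6,-0.4,.1):
  P=B+.1*np.array([np.cos(phi),np.sin(phi)])
  u,v=proj(c,[*P,.104]);u2,v2=proj(c,[*P,.047]);print(round(phi,2),[(round((a-230)*3.5),round((b-120)*3.5)) for a,b in((u,v),(u2,v2))])
E
```

```text
{'clock': np.float64(4.25), 'tool_pos': array([0.452, 0.121, 0.066]), 'contact_force': array([14.486, -4.349, -4.189]), 'finger_gap': np.float64(0.02)}
-1.6 [(176, 365), (180, 410)]
-1.5 [(181, 374), (184, 419)]
-1.4 [(186, 383), (189, 428)]
-1.3 [(193, 392), (196, 436)]
-1.2 [(201, 400), (204, 444)]
-1.1 [(210, 407), (212, 451)]
-1.0 [(220, 414), (222, 458)]
-0.9 [(231, 420), (233, 464)]
-0.8 [(243, 425), (244, 469)]
-0.7 [(255, 429), (256, 472)]
-0.6 [(268, 432), (268, 475)]
-0.5 [(281, 434), (281, 477)]
-0.4 [(294, 435), (293, 478)]
```

View pics/s4.png

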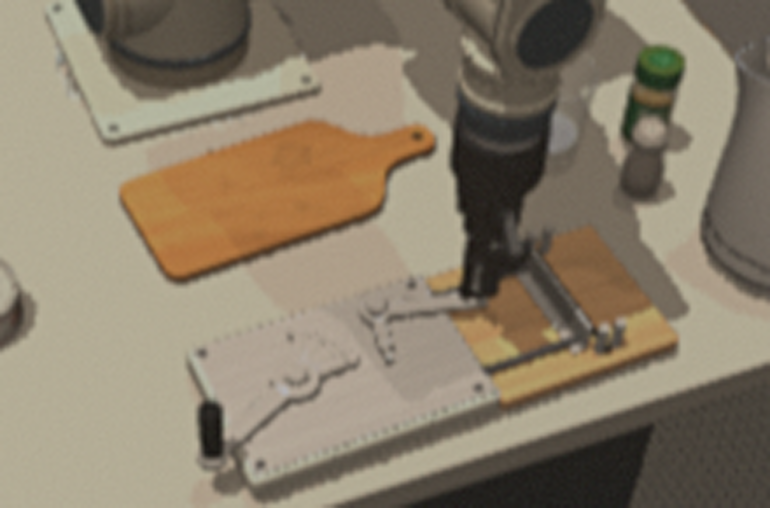

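Emit:
arm_command([
  {"tx": 0.8,"ty": -0.14,"tz": 0,"yaw": -5,"jaw": 2},
  {"tx": 0.9,"ty": -0.3,"tz": 0,"yaw": -6.2,"jaw": 2},
  {"tx": 0.9,"ty": -0.4,"tz": 0,"yaw": -6.2,"jaw": 2},
  {"tx": 0.9,"ty": -0.5,"tz": 0,"yaw": -6.2,"jaw": 2},
  {"tx": 0.9,"ty": -0.5,"tz": 0,"yaw": -6.2,"jaw": 2},
])

```text
clock: 4.88
tool_pos: [0.4923, 0.103, 0.0647]
eef_rot: [-0.001, 0.9, 0.436, -0.001]
contact_force: [0.4, -0.4, 0.3]
finger_gap: 0.0199
```

Emit:
arm_command([
  {"tx": 0,"ty": 0,"tz": 0,"yaw": 0,"jaw": 4},
  {"tx": 0,"ty": 0,"tz": 0,"yaw": 0,"jaw": 4},
  {"tx": 0,"ty": 0,"tz": 0,"yaw": 0,"jaw": 4},
  {"tx": 0,"ty": 0,"tz": 0,"yaw": 0,"jaw": 4},
  {"tx": 0,"ty": 0,"tz": 0,"yaw": 0,"jaw": 4},
])

```text
clock: 5.5
tool_pos: [0.4928, 0.1031, 0.0653]
eef_rot: [-0.0, 0.899, 0.439, -0.0]
contact_force: [0.2, 0.5, 0.2]
finger_gap: 0.0399
```

Emit:
arm_command([
  {"tx": 0,"ty": 0,"tz": 3,"yaw": 0,"jaw": 4},
  {"tx": 0,"ty": 0,"tz": 4,"yaw": 0,"jaw": 4},
  {"tx": 0,"ty": 0,"tz": 4,"yaw": 0,"jaw": 4},
  {"tx": 0,"ty": 0,"tz": 0,"yaw": 0,"jaw": 4},
  {"tx": 0,"ty": 0,"tz": 0,"yaw": 0,"jaw": 4},
])

```text
clock: 6.12
tool_pos: [0.4927, 0.103, 0.1748]
eef_rot: [-0.0, 0.899, 0.438, -0.0]
contact_force: [-0.6, -0.2, -0.1]
finger_gap: 0.04
```

```bash
python3 - <<'E'
from workcell import robot
from h import *
s=robot.read_state();print({k:np.round(s[k],3) for k in("clock","joint_pos","tool_pos","contact_force","finger_gap")})
im=robot.get_image("side")
cv2.imwrite("pics/s5.png",cv2.resize(im[120:265,230:450],None,fx=3.5,fy=3.5,interpolation=cv2.INTER_CUBIC))
E
```

```text
{'clock': np.float64(6.125), 'joint_pos': array([ 0.039,  0.204, -0.198,  1.169,  0.   ,  2.273]), 'tool_pos': array([0.493, 0.103, 0.175]), 'contact_force': array([-0.59 , -0.229, -0.134]), 'finger_gap': np.float64(0.04)}
```

View pics/s5.png

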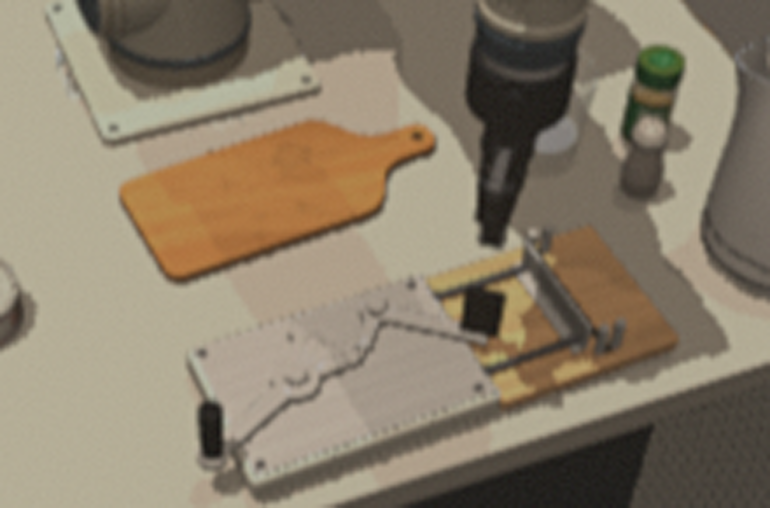

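Emit:
arm_command([
  {"tx": 0.4,"ty": -2.5,"tz": 0,"yaw": 9.3,"jaw": 6},
  {"tx": 0.4,"ty": -2.5,"tz": 0,"yaw": 9.3,"jaw": 6},
  {"tx": 0.4,"ty": -3,"tz": 0,"yaw": 9.3,"jaw": 6},
  {"tx": 0.6,"ty": -3.2,"tz": 0,"yaw": 9.3,"jaw": 6},
  {"tx": 0.6,"ty": -4,"tz": 0,"yaw": 9.3,"jaw": 6},
])

```text
clock: 6.8
tool_pos: [0.5166, -0.0496, 0.174]
eef_rot: [-0.001, 0.65, 0.76, -0.0]
contact_force: [0.1, 0.3, -0.5]
finger_gap: 0.0598
```

Emit:
arm_command([
  {"tx": 0.4,"ty": -3,"tz": 0,"yaw": 9.3,"jaw": 6},
  {"tx": 0.4,"ty": -3.5,"tz": 0,"yaw": 9.2,"jaw": 6},
  {"tx": 0.4,"ty": -3.5,"tz": 0,"yaw": 0,"jaw": 6},
  {"tx": 0,"ty": 0,"tz": 0,"yaw": 0,"jaw": 6},
  {"tx": 0,"ty": 0,"tz": 0,"yaw": 0,"jaw": 6},
])

```text
clock: 7.42
tool_pos: [0.5285, -0.1485, 0.1743]
eef_rot: [-0.001, 0.523, 0.853, 0.0]
contact_force: [-0.0, 0.5, -1.0]
finger_gap: 0.0601
```

```bash
python3 - <<'E'
from workcell import robot
from h import *
c2=robot.calibration("side")
for u,v,n in ((167,247,"jar"),(188,278,"brush"),(222,212,"tin"),(182,218,"mug")): print(n,cast(c2,u,v,0.01))
c=robot.calibration("wrist")
cv2.imwrite("pics/w6.png",robot.get_image("wrist"))
s=robot.read_state();print({k:np.round(s[k],3) for k in("clock","joint_pos","tool_pos","eef_rot","contact_force","finger_gap")})
P=np.array([.5291,-.1491])
print([proj(c,[*P,z]) for z in(.047,.104)],proj(c,[.4837,-.06,.046]))
E
```

```text
jar [ 0.36939135 -0.46951809  0.01      ]
brush [ 0.49399085 -0.43288205  0.01      ]
tin [ 0.29696542 -0.29125447  0.01      ]
mug [ 0.27672509 -0.41001773  0.01      ]
{'clock': np.float64(7.475), 'joint_pos': array([-0.426,  0.28 , -0.094,  1.198,  0.   ,  0.673]), 'tool_pos': array([ 0.529, -0.148,  0.175]), 'eef_rot': array([-0.001,  0.522,  0.853, -0.   ]), 'contact_force': array([-0.009, -0.793, -0.239]), 'finger_gap': np.float64(0.06)}
[(np.float64(314.83873066485035), np.float64(190.835795853825)), (np.float64(314.7955275650189), np.float64(209.36791222033406))] (np.float64(314.73367157503765), np.float64(76.7768506025642))
```

View pics/w6.png

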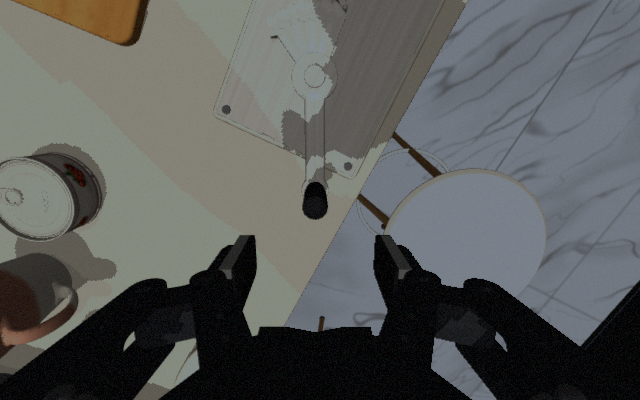

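Emit:
arm_command([
  {"tx": 0,"ty": 0,"tz": -3.8,"yaw": 0,"jaw": 6},
  {"tx": 0,"ty": 0,"tz": -3.7,"yaw": 0,"jaw": 6},
  {"tx": 0,"ty": 0,"tz": -3.7,"yaw": 0,"jaw": 6},
  {"tx": 0,"ty": 0,"tz": 0,"yaw": 0,"jaw": 3.5},
  {"tx": 0,"ty": 0,"tz": 0,"yaw": 0,"jaw": 3},
])

```text
clock: 8.1
tool_pos: [0.5296, -0.1486, 0.0645]
eef_rot: [0.001, 0.522, 0.853, 0.0]
contact_force: [-0.0, 0.4, -0.2]
finger_gap: 0.03
```

Emit:
arm_command([
  {"tx": 0,"ty": 0,"tz": 0,"yaw": 0,"jaw": 1.5},
  {"tx": 0,"ty": 0,"tz": 0,"yaw": 0,"jaw": 1.5},
  {"tx": 0,"ty": 0,"tz": 0,"yaw": 0,"jaw": 1.5},
  {"tx": 0,"ty": 0,"tz": 0,"yaw": 0,"jaw": 1.5},
  {"tx": 0,"ty": 0,"tz": 0,"yaw": 0,"jaw": 1.5},
], force=50)

```text
clock: 8.72
tool_pos: [0.5291, -0.1495, 0.0651]
eef_rot: [0.001, 0.523, 0.853, -0.0]
contact_force: [-5.1, -1.0, 6.2]
finger_gap: 0.0189
```

```bash
python3 - <<'E'
from workcell import robot
from h import *
s=robot.read_state();print({k:np.round(s[k],3) for k in("clock","joint_pos","tool_pos","eef_rot","contact_force","wrist_torque","finger_gap")})
im=robot.get_image("side")
cv2.imwrite("pics/s7.png",cv2.resize(im[120:265,230:450],None,fx=3.5,fy=3.5,interpolation=cv2.INTER_CUBIC))
p=s["tool_pos"][:2]-[.4837,-.0600];print(np.linalg.norm(p),np.arctan2(p[1],p[0]))
B=np.array([.4837,-.0600]);prev=None
for a in np.arange(0,.78,.0425):
  q=B+.1*np.array([np.cos(-1.1-a),np.sin(-1.1-a)]); print(round(a,4),q.round(4), None if prev is None else ((q-prev)*100).round(3)); prev=q
E
```

```text
{'clock': np.float64(8.725), 'joint_pos': array([-0.427,  0.358, -0.279,  0.931, -0.001,  0.672]), 'tool_pos': array([ 0.529, -0.15 ,  0.065]), 'eef_rot': array([ 0.001,  0.523,  0.853, -0.   ]), 'contact_force': array([-5.138, -1.014,  6.193]), 'wrist_torque': array([-0.229,  0.98 ,  0.025]), 'finger_gap': np.float64(0.019)}
0.10036118541268982 -1.1013313870581942
0.0 [ 0.5291 -0.1491] None
0.0425 [ 0.5252 -0.151 ] [-0.383 -0.185]
0.085 [ 0.5213 -0.1526] [-0.39  -0.168]
0.1275 [ 0.5174 -0.1542] [-0.397 -0.152]
0.17 [ 0.5133 -0.1555] [-0.403 -0.135]
0.2125 [ 0.5092 -0.1567] [-0.408 -0.117]
0.255 [ 0.5051 -0.1577] [-0.413 -0.1  ]
0.2975 [ 0.5009 -0.1585] [-0.417 -0.082]
0.34 [ 0.4967 -0.1591] [-0.42  -0.064]
0.3825 [ 0.4925 -0.1596] [-0.422 -0.046]
0.425 [ 0.4883 -0.1599] [-0.424 -0.028]
0.4675 [ 0.484 -0.16 ] [-0.425 -0.01 ]
0.51 [ 0.4798 -0.1599] [-0.425  0.008]
0.5525 [ 0.4755 -0.1597] [-0.424  0.026]
0.595 [ 0.4713 -0.1592] [-0.423  0.044]
0.6375 [ 0.4671 -0.1586] [-0.42   0.062]
0.68 [ 0.4629 -0.1578] [-0.417  0.079]
0.7225 [ 0.4588 -0.1568] [-0.414  0.097]
0.765 [ 0.4547 -0.1557] [-0.409  0.115]
```

View pics/s7.png

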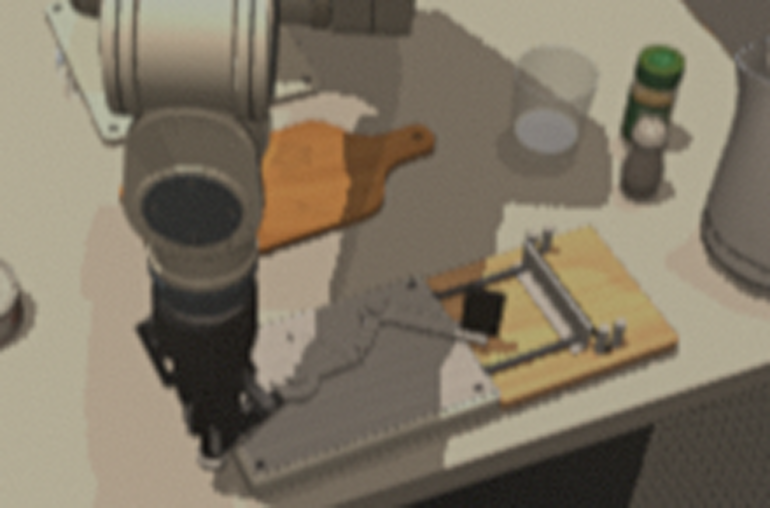

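Emit:
arm_command([
  {"tx": -0.38,"ty": -0.18,"tz": 0,"yaw": -2.4,"jaw": 1.5},
  {"tx": 0,"ty": 0,"tz": 0,"yaw": 0,"jaw": 1.5},
  {"tx": 0,"ty": 0,"tz": 0,"yaw": 0,"jaw": 1.5},
  {"tx": 0,"ty": 0,"tz": 0,"yaw": 0,"jaw": 1.5},
  {"tx": 0,"ty": 0,"tz": 0,"yaw": 0,"jaw": 1.5},
])

```text
clock: 9.4
tool_pos: [0.5264, -0.1509, 0.065]
eef_rot: [0.002, 0.54, 0.842, 0.001]
contact_force: [0.3, 2.2, 7.6]
finger_gap: 0.0186
```

Emit:
arm_command([
  {"tx": -0.39,"ty": -0.17,"tz": 0,"yaw": -2.4,"jaw": 1.5},
  {"tx": 0,"ty": 0,"tz": 0,"yaw": 0,"jaw": 1.5},
  {"tx": 0,"ty": 0,"tz": 0,"yaw": 0,"jaw": 1.5},
  {"tx": 0,"ty": 0,"tz": 0,"yaw": 0,"jaw": 1.5},
  {"tx": 0,"ty": 0,"tz": 0,"yaw": 0,"jaw": 1.5},
])

```text
clock: 10.02
tool_pos: [0.5225, -0.1527, 0.065]
eef_rot: [0.002, 0.558, 0.83, 0.001]
contact_force: [0.3, 2.3, 7.5]
finger_gap: 0.019
```

Emit:
arm_command([
  {"tx": -0.4,"ty": -0.15,"tz": 0,"yaw": -2.4,"jaw": 1.5},
  {"tx": 0,"ty": 0,"tz": 0,"yaw": 0,"jaw": 1.5},
  {"tx": 0,"ty": 0,"tz": 0,"yaw": 0,"jaw": 1.5},
  {"tx": 0,"ty": 0,"tz": 0,"yaw": 0,"jaw": 1.5},
  {"tx": 0,"ty": 0,"tz": 0,"yaw": 0,"jaw": 1.5},
])

```text
clock: 10.65
tool_pos: [0.5186, -0.1542, 0.065]
eef_rot: [0.002, 0.575, 0.818, 0.001]
contact_force: [0.7, 0.9, 7.0]
finger_gap: 0.0187
```

Emit:
arm_command([
  {"tx": -0.4,"ty": -0.14,"tz": 0,"yaw": -2.4,"jaw": 1.5},
  {"tx": 0,"ty": 0,"tz": 0,"yaw": 0,"jaw": 1.5},
  {"tx": 0,"ty": 0,"tz": 0,"yaw": 0,"jaw": 1.5},
  {"tx": 0,"ty": 0,"tz": 0,"yaw": 0,"jaw": 1.5},
  {"tx": 0,"ty": 0,"tz": 0,"yaw": 0,"jaw": 1.5},
])

```text
clock: 11.28
tool_pos: [0.5145, -0.1557, 0.065]
eef_rot: [0.002, 0.592, 0.806, 0.001]
contact_force: [0.9, 1.6, 7.9]
finger_gap: 0.0187
```

Emit:
arm_command([
  {"tx": -0.41,"ty": -0.12,"tz": 0,"yaw": -2.4,"jaw": 1.5},
  {"tx": 0,"ty": 0,"tz": 0,"yaw": 0,"jaw": 1.5},
  {"tx": 0,"ty": 0,"tz": 0,"yaw": 0,"jaw": 1.5},
  {"tx": 0,"ty": 0,"tz": 0,"yaw": 0,"jaw": 1.5},
  {"tx": 0,"ty": 0,"tz": 0,"yaw": 0,"jaw": 1.5},
])

```text
clock: 11.9
tool_pos: [0.5105, -0.1569, 0.065]
eef_rot: [0.002, 0.609, 0.793, 0.001]
contact_force: [0.9, 1.9, 6.6]
finger_gap: 0.0187
```

```bash
python3 - <<'E'
from workcell import robot
from h import *
s=robot.read_state();print({k:np.round(s[k],3) for k in("clock","joint_pos","tool_pos","tau","contact_force","wrist_torque","finger_gap")})
im=robot.get_image("side")
cv2.imwrite("pics/s8.png",cv2.resize(im[120:265,230:450],None,fx=3.5,fy=3.5,interpolation=cv2.INTER_CUBIC))
cv2.imwrite("pics/w8.png",robot.get_image("wrist"))
p=s["tool_pos"][:2]-[.4837,-.0600];print(np.linalg.norm(p),np.arctan2(p[1],p[0]))
E
```

```text
{'clock': np.float64(11.9), 'joint_pos': array([-0.456,  0.334, -0.319,  0.915,  0.001,  0.853]), 'tool_pos': array([ 0.51 , -0.157,  0.065]), 'tau': array([ -1.119, -52.426,  26.568,   0.066,  -0.436,   0.189]), 'contact_force': array([0.927, 1.891, 6.599]), 'wrist_torque': array([ 0.305, -0.117,  0.192]), 'finger_gap': np.float64(0.019)}
0.10056909136785615 -1.3011056990615424
```

View pics/s8.png

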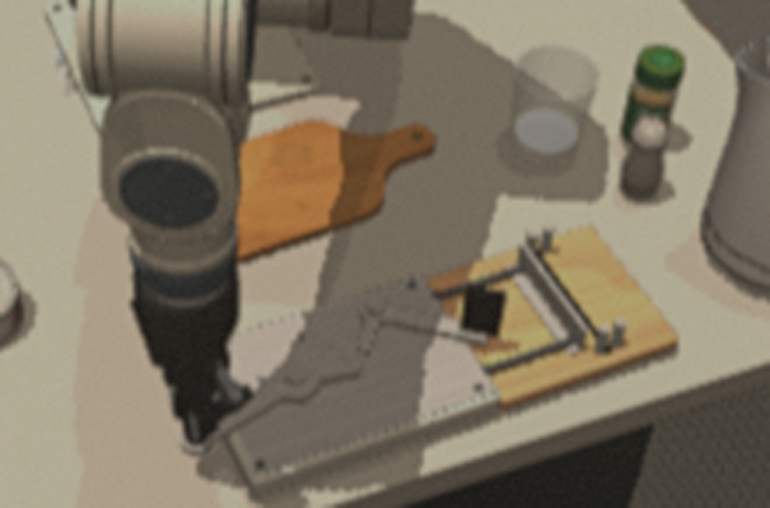

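View pics/w8.png

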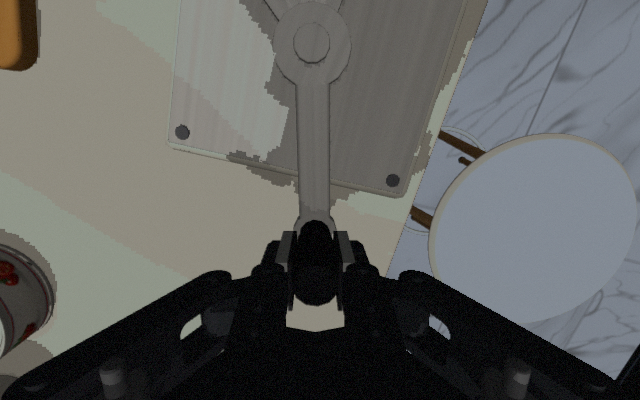

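Emit:
arm_command([
  {"tx": -0.2,"ty": -0.05,"tz": 0,"yaw": -1.2,"jaw": 1.5},
  {"tx": 0,"ty": 0,"tz": 0,"yaw": 0,"jaw": 1.5},
  {"tx": 0,"ty": 0,"tz": 0,"yaw": 0,"jaw": 1.5},
  {"tx": 0,"ty": 0,"tz": 0,"yaw": 0,"jaw": 1.5},
  {"tx": 0,"ty": 0,"tz": 0,"yaw": 0,"jaw": 1.5},
])

```text
clock: 12.62
tool_pos: [0.5087, -0.1574, 0.0651]
eef_rot: [0.002, 0.617, 0.787, 0.001]
contact_force: [2.4, 2.2, 7.4]
finger_gap: 0.0188
```

Emit:
arm_command([
  {"tx": -0.4,"ty": -0.1,"tz": 0,"yaw": -2.4,"jaw": 1.5},
  {"tx": 0,"ty": 0,"tz": 0,"yaw": 0,"jaw": 1.5},
  {"tx": 0,"ty": 0,"tz": 0,"yaw": 0,"jaw": 1.5},
  {"tx": 0,"ty": 0,"tz": 0,"yaw": 0,"jaw": 1.5},
  {"tx": 0,"ty": 0,"tz": 0,"yaw": 0,"jaw": 1.5},
])

```text
clock: 13.25
tool_pos: [0.5046, -0.1584, 0.0651]
eef_rot: [0.002, 0.633, 0.774, 0.001]
contact_force: [2.2, 1.9, 7.5]
finger_gap: 0.0188
```

Emit:
arm_command([
  {"tx": -0.42,"ty": -0.09,"tz": 0,"yaw": -2.4,"jaw": 1.5},
  {"tx": 0,"ty": 0,"tz": 0,"yaw": 0,"jaw": 1.5},
  {"tx": 0,"ty": 0,"tz": 0,"yaw": 0,"jaw": 1.5},
  {"tx": 0,"ty": 0,"tz": 0,"yaw": 0,"jaw": 1.5},
  {"tx": 0,"ty": 0,"tz": 0,"yaw": 0,"jaw": 1.5},
])

```text
clock: 13.88
tool_pos: [0.5003, -0.1593, 0.065]
eef_rot: [0.002, 0.649, 0.76, 0.001]
contact_force: [1.5, 2.6, 8.4]
finger_gap: 0.0188
```

Emit:
arm_command([
  {"tx": -0.42,"ty": -0.07,"tz": 0,"yaw": -2.4,"jaw": 1.5},
  {"tx": 0,"ty": 0,"tz": 0,"yaw": 0,"jaw": 1.5},
  {"tx": 0,"ty": 0,"tz": 0,"yaw": 0,"jaw": 1.5},
  {"tx": 0,"ty": 0,"tz": 0,"yaw": 0,"jaw": 1.5},
  {"tx": 0,"ty": 0,"tz": 0,"yaw": 0,"jaw": 1.5},
])

```text
clock: 14.5
tool_pos: [0.4956, -0.16, 0.065]
eef_rot: [0.001, 0.665, 0.746, 0.0]
contact_force: [-1.2, 1.4, 9.1]
finger_gap: 0.0187
```

Emit:
arm_command([
  {"tx": -0.21,"ty": -0.03,"tz": 0,"yaw": -1.2,"jaw": 1.5},
  {"tx": 0,"ty": 0,"tz": 0,"yaw": 0,"jaw": 1.5},
  {"tx": 0,"ty": 0,"tz": 0,"yaw": 0,"jaw": 1.5},
  {"tx": 0,"ty": 0,"tz": 0,"yaw": 0,"jaw": 1.5},
  {"tx": 0,"ty": 0,"tz": 0,"yaw": 0,"jaw": 1.5},
])

```text
clock: 15.12
tool_pos: [0.4942, -0.1601, 0.065]
eef_rot: [0.002, 0.673, 0.74, 0.001]
contact_force: [1.9, 3.6, 7.5]
finger_gap: 0.0186
```

Emit:
arm_command([
  {"tx": -0.21,"ty": -0.03,"tz": 0,"yaw": -1.2,"jaw": 1.5},
  {"tx": 0,"ty": 0,"tz": 0,"yaw": 0,"jaw": 1.5},
  {"tx": 0,"ty": 0,"tz": 0,"yaw": 0,"jaw": 1.5},
  {"tx": 0,"ty": 0,"tz": 0,"yaw": 0,"jaw": 1.5},
  {"tx": 0,"ty": 0,"tz": 0,"yaw": 0,"jaw": 1.5},
])

```text
clock: 15.75
tool_pos: [0.4922, -0.1603, 0.065]
eef_rot: [0.002, 0.681, 0.733, 0.001]
contact_force: [3.0, 3.3, 7.9]
finger_gap: 0.0187
```

Emit:
arm_command([
  {"tx": -0.21,"ty": -0.02,"tz": 0,"yaw": -1.2,"jaw": 1.5},
  {"tx": 0,"ty": 0,"tz": 0,"yaw": 0,"jaw": 1.5},
  {"tx": 0,"ty": 0,"tz": 0,"yaw": 0,"jaw": 1.5},
  {"tx": 0,"ty": 0,"tz": 0,"yaw": 0,"jaw": 1.5},
  {"tx": 0,"ty": 0,"tz": 0,"yaw": 0,"jaw": 1.5},
])

```text
clock: 16.38
tool_pos: [0.49, -0.1605, 0.065]
eef_rot: [0.002, 0.688, 0.725, 0.001]
contact_force: [3.5, 3.8, 8.0]
finger_gap: 0.0188
```

Emit:
arm_command([
  {"tx": -0.42,"ty": -0.02,"tz": 0,"yaw": -2.4,"jaw": 1.5},
  {"tx": 0,"ty": 0,"tz": 0,"yaw": 0,"jaw": 1.5},
  {"tx": 0,"ty": 0,"tz": 0,"yaw": 0,"jaw": 1.5},
  {"tx": 0,"ty": 0,"tz": 0,"yaw": 0,"jaw": 1.5},
  {"tx": 0,"ty": 0,"tz": 0,"yaw": 0,"jaw": 1.5},
])

```text
clock: 17.0
tool_pos: [0.4858, -0.1607, 0.065]
eef_rot: [0.002, 0.703, 0.711, 0.001]
contact_force: [1.0, 3.8, 8.0]
finger_gap: 0.0189
```

Emit:
arm_command([
  {"tx": -0.42,"ty": 0,"tz": 0,"yaw": -2.4,"jaw": 1.5},
  {"tx": 0,"ty": 0,"tz": 0,"yaw": 0,"jaw": 1.5},
  {"tx": 0,"ty": 0,"tz": 0,"yaw": 0,"jaw": 1.5},
  {"tx": 0,"ty": 0,"tz": 0,"yaw": 0,"jaw": 1.5},
  {"tx": 0,"ty": 0,"tz": 0,"yaw": 0,"jaw": 1.5},
])

```text
clock: 17.62
tool_pos: [0.4814, -0.1608, 0.065]
eef_rot: [0.001, 0.718, 0.696, 0.001]
contact_force: [1.2, 3.0, 8.6]
finger_gap: 0.0187
```

Emit:
arm_command([
  {"tx": -0.21,"ty": 0,"tz": 0,"yaw": -1.2,"jaw": 1.5},
  {"tx": 0,"ty": 0,"tz": 0,"yaw": 0,"jaw": 1.5},
  {"tx": 0,"ty": 0,"tz": 0,"yaw": 0,"jaw": 1.5},
  {"tx": 0,"ty": 0,"tz": 0,"yaw": 0,"jaw": 1.5},
  {"tx": 0,"ty": 0,"tz": 0,"yaw": 0,"jaw": 1.5},
])

```text
clock: 18.25
tool_pos: [0.4794, -0.1607, 0.065]
eef_rot: [0.002, 0.725, 0.688, 0.001]
contact_force: [1.5, 3.9, 7.8]
finger_gap: 0.0192
```

Emit:
arm_command([
  {"tx": -0.21,"ty": 0,"tz": 0,"yaw": -1.2,"jaw": 1.5},
  {"tx": 0,"ty": 0,"tz": 0,"yaw": 0,"jaw": 1.5},
  {"tx": 0,"ty": 0,"tz": 0,"yaw": 0,"jaw": 1.5},
  {"tx": 0,"ty": 0,"tz": 0,"yaw": 0,"jaw": 1.5},
  {"tx": 0,"ty": 0,"tz": 0,"yaw": 0,"jaw": 1.5},
])

```text
clock: 18.88
tool_pos: [0.4773, -0.1606, 0.065]
eef_rot: [0.001, 0.732, 0.681, 0.001]
contact_force: [2.4, 3.4, 9.3]
finger_gap: 0.019
```

Emit:
arm_command([
  {"tx": -0.21,"ty": 0.01,"tz": 0,"yaw": -1.2,"jaw": 1.5},
  {"tx": 0,"ty": 0,"tz": 0,"yaw": 0,"jaw": 1.5},
  {"tx": 0,"ty": 0,"tz": 0,"yaw": 0,"jaw": 1.5},
  {"tx": 0,"ty": 0,"tz": 0,"yaw": 0,"jaw": 1.5},
  {"tx": 0,"ty": 0,"tz": 0,"yaw": 0,"jaw": 1.5},
])

```text
clock: 19.5
tool_pos: [0.4755, -0.1605, 0.065]
eef_rot: [0.002, 0.739, 0.673, 0.002]
contact_force: [4.0, 5.0, 7.7]
finger_gap: 0.0186
```

```bash
python3 - <<'E'
from workcell import robot
from h import *
im=robot.get_image("side")
cv2.imwrite("pics/s9.png",cv2.resize(im[120:265,230:450],None,fx=3.5,fy=3.5,interpolation=cv2.INTER_CUBIC))
cv2.imwrite("pics/w9.png",robot.get_image("wrist"))
s=robot.read_state();p=s["tool_pos"][:2]-[.4837,-.0600];print(s["tool_pos"],s["contact_force"],np.linalg.norm(p),-1.1-np.arctan2(p[1],p[0]))
E
```

```text
[ 0.47543183 -0.1604881   0.06496553] [3.46784034 4.1734136  8.06295301] 0.10082767807032962 0.5528914529666678
```

View pics/s9.png

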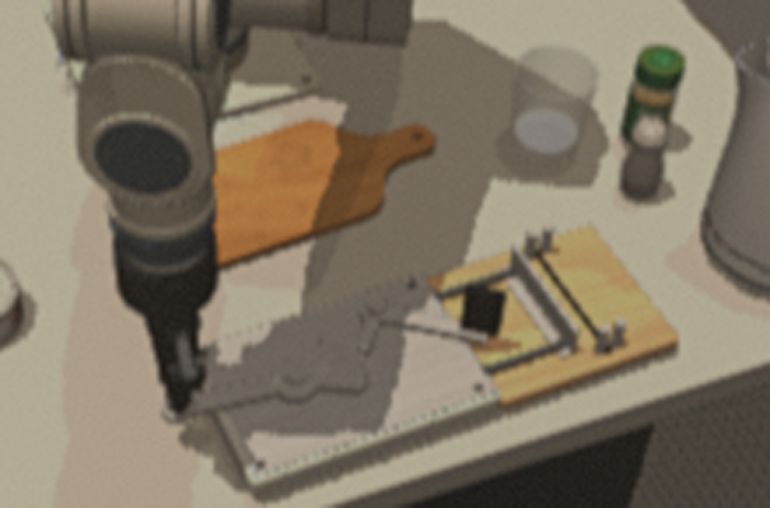

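Emit:
arm_command([
  {"tx": -0.42,"ty": 0.04,"tz": 0,"yaw": -2.4,"jaw": 1.5},
  {"tx": 0,"ty": 0,"tz": 0,"yaw": 0,"jaw": 1.5},
  {"tx": 0,"ty": 0,"tz": 0,"yaw": 0,"jaw": 1.5},
  {"tx": 0,"ty": 0,"tz": 0,"yaw": 0,"jaw": 1.5},
  {"tx": 0,"ty": 0,"tz": 0,"yaw": 0,"jaw": 1.5},
])

```text
clock: 20.23
tool_pos: [0.4711, -0.1601, 0.065]
eef_rot: [0.001, 0.753, 0.658, 0.001]
contact_force: [2.6, 4.5, 7.9]
finger_gap: 0.0187
```

Emit:
arm_command([
  {"tx": -0.42,"ty": 0.06,"tz": 0,"yaw": -2.4,"jaw": 1.5},
  {"tx": 0,"ty": 0,"tz": 0,"yaw": 0,"jaw": 1.5},
  {"tx": 0,"ty": 0,"tz": 0,"yaw": 0,"jaw": 1.5},
  {"tx": 0,"ty": 0,"tz": 0,"yaw": 0,"jaw": 1.5},
  {"tx": 0,"ty": 0,"tz": 0,"yaw": 0,"jaw": 1.5},
])

```text
clock: 20.85
tool_pos: [0.467, -0.1595, 0.065]
eef_rot: [0.001, 0.767, 0.642, 0.002]
contact_force: [4.2, 4.1, 7.4]
finger_gap: 0.0191
```

Emit:
arm_command([
  {"tx": -0.2,"ty": 0.03,"tz": 0,"yaw": -1.2,"jaw": 1.5},
  {"tx": 0,"ty": 0,"tz": 0,"yaw": 0,"jaw": 1.5},
  {"tx": 0,"ty": 0,"tz": 0,"yaw": 0,"jaw": 1.5},
  {"tx": 0,"ty": 0,"tz": 0,"yaw": 0,"jaw": 1.5},
  {"tx": 0,"ty": 0,"tz": 0,"yaw": 0,"jaw": 1.5},
])

```text
clock: 21.48
tool_pos: [0.4651, -0.1592, 0.065]
eef_rot: [0.001, 0.774, 0.634, 0.002]
contact_force: [3.6, 4.4, 7.7]
finger_gap: 0.0191
```

Emit:
arm_command([
  {"tx": -0.2,"ty": 0.04,"tz": 0,"yaw": -1.2,"jaw": 1.5},
  {"tx": 0,"ty": 0,"tz": 0,"yaw": 0,"jaw": 1.5},
  {"tx": 0,"ty": 0,"tz": 0,"yaw": 0,"jaw": 1.5},
  {"tx": 0,"ty": 0,"tz": 0,"yaw": 0,"jaw": 1.5},
  {"tx": 0,"ty": 0,"tz": 0,"yaw": 0,"jaw": 1.5},
])

```text
clock: 22.1
tool_pos: [0.4629, -0.1588, 0.0649]
eef_rot: [0.001, 0.78, 0.625, 0.002]
contact_force: [2.6, 4.9, 7.8]
finger_gap: 0.0191
```

Emit:
arm_command([
  {"tx": -0.2,"ty": 0.04,"tz": 0,"yaw": -1.2,"jaw": 1.5},
  {"tx": 0,"ty": 0,"tz": 0,"yaw": 0,"jaw": 1.5},
  {"tx": 0,"ty": 0,"tz": 0,"yaw": 0,"jaw": 1.5},
  {"tx": 0,"ty": 0,"tz": 0,"yaw": 0,"jaw": 1.5},
  {"tx": 0,"ty": 0,"tz": 0,"yaw": 0,"jaw": 1.5},
])

```text
clock: 22.72
tool_pos: [0.4607, -0.1583, 0.0649]
eef_rot: [0.001, 0.787, 0.617, 0.001]
contact_force: [1.5, 5.5, 9.2]
finger_gap: 0.0189
```

Emit:
arm_command([
  {"tx": -0.2,"ty": 0.04,"tz": 0,"yaw": -1.2,"jaw": 1.5},
  {"tx": 0,"ty": 0,"tz": 0,"yaw": 0,"jaw": 1.5},
  {"tx": 0,"ty": 0,"tz": 0,"yaw": 0,"jaw": 1.5},
  {"tx": 0,"ty": 0,"tz": 0,"yaw": 0,"jaw": 1.5},
  {"tx": 0,"ty": 0,"tz": 0,"yaw": 0,"jaw": 1.5},
])

```text
clock: 23.35
tool_pos: [0.4591, -0.1579, 0.065]
eef_rot: [0.001, 0.793, 0.609, 0.002]
contact_force: [4.5, 5.8, 8.3]
finger_gap: 0.0189
```

```bash
python3 - <<'E'
from workcell import robot
import numpy as np
s=robot.read_state();p=s["tool_pos"][:2]-[.4837,-.0600];print(s["tool_pos"],s["contact_force"],np.linalg.norm(p),-1.1-np.arctan2(p[1],p[0]))
E
```

```text
[ 0.45909486 -0.15789812  0.06496097] [4.45211881 5.84719901 8.27164065] 0.10094283237816755 0.7170302636782626
```

Emit:
arm_command([
  {"tx": 0.2,"ty": -0.04,"tz": 0,"yaw": 1.2,"jaw": 1.5},
  {"tx": 0,"ty": 0,"tz": 0,"yaw": 0,"jaw": 1.5},
  {"tx": 0,"ty": 0,"tz": 0,"yaw": 0,"jaw": 1.5},
  {"tx": 0,"ty": 0,"tz": 0,"yaw": 0,"jaw": 1.5},
  {"tx": 0,"ty": 0,"tz": 0,"yaw": 0,"jaw": 1.5},
])

```text
clock: 23.98
tool_pos: [0.4608, -0.1583, 0.0649]
eef_rot: [0.001, 0.787, 0.617, 0.002]
contact_force: [3.0, 5.8, 8.4]
finger_gap: 0.0189
```

Emit:
arm_command([
  {"tx": 0.2,"ty": -0.04,"tz": 0,"yaw": 1.2,"jaw": 1.5},
  {"tx": 0,"ty": 0,"tz": 0,"yaw": 0,"jaw": 1.5},
  {"tx": 0,"ty": 0,"tz": 0,"yaw": 0,"jaw": 1.5},
  {"tx": 0,"ty": 0,"tz": 0,"yaw": 0,"jaw": 1.5},
  {"tx": 0,"ty": 0,"tz": 0,"yaw": 0,"jaw": 1.5},
])

```text
clock: 24.6
tool_pos: [0.4621, -0.1586, 0.0649]
eef_rot: [0.001, 0.78, 0.625, 0.001]
contact_force: [-0.4, 4.9, 10.3]
finger_gap: 0.0187
```

Emit:
arm_command([
  {"tx": 0.2,"ty": -0.04,"tz": 0,"yaw": 1.2,"jaw": 1.5},
  {"tx": 0,"ty": 0,"tz": 0,"yaw": 0,"jaw": 1.5},
  {"tx": 0,"ty": 0,"tz": 0,"yaw": 0,"jaw": 1.5},
  {"tx": 0,"ty": 0,"tz": 0,"yaw": 0,"jaw": 1.5},
  {"tx": 0,"ty": 0,"tz": 0,"yaw": 0,"jaw": 1.5},
])

```text
clock: 25.22
tool_pos: [0.4632, -0.1589, 0.0649]
eef_rot: [0.0, 0.774, 0.633, 0.0]
contact_force: [-6.4, 5.6, 14.0]
finger_gap: 0.0188
```

```bash
python3 - <<'E'
from workcell import robot
import numpy as np
s=robot.read_state();p=s["tool_pos"][:2]-[.4837,-.0600];print(s["tool_pos"],s["contact_force"],np.linalg.norm(p),-1.1-np.arctan2(p[1],p[0]))
E
```

```text
[ 0.46317998 -0.15886779  0.06485035] [-6.44713543  5.60618678 14.03609821] 0.10097480280766027 0.6754409303125857
```

Emit:
arm_command([
  {"tx": -0.2,"ty": 0.04,"tz": 0,"yaw": -1.2,"jaw": 1.5},
  {"tx": -0.2,"ty": 0.04,"tz": 0,"yaw": -1.2,"jaw": 1.5},
  {"tx": -0.15,"ty": 0.03,"tz": 0,"yaw": -1.2,"jaw": 1.5},
  {"tx": 0,"ty": 0,"tz": 0,"yaw": 0,"jaw": 1.5},
  {"tx": 0,"ty": 0,"tz": 0,"yaw": 0,"jaw": 1.5},
])

```text
clock: 25.85
tool_pos: [0.4595, -0.158, 0.065]
eef_rot: [0.001, 0.793, 0.609, 0.002]
contact_force: [3.3, 4.8, 8.6]
finger_gap: 0.0191
```

Emit:
arm_command([
  {"tx": 0,"ty": 0,"tz": 0,"yaw": 0,"jaw": 1.5},
  {"tx": 0,"ty": 0,"tz": 0,"yaw": 0,"jaw": 1.5},
  {"tx": 0,"ty": 0,"tz": 0,"yaw": 0,"jaw": 1.5},
  {"tx": 0,"ty": 0,"tz": 0,"yaw": 0,"jaw": 1.5},
  {"tx": 0,"ty": 0,"tz": 0,"yaw": 0,"jaw": 1.5},
])

```text
clock: 26.48
tool_pos: [0.4594, -0.158, 0.065]
eef_rot: [0.001, 0.793, 0.609, 0.002]
contact_force: [2.9, 5.0, 8.7]
finger_gap: 0.019
```

```bash
python3 - <<'E'
from workcell import robot
from h import *
im=robot.get_image("side")
cv2.imwrite("pics/s10.png",cv2.resize(im[120:265,230:450],None,fx=3.5,fy=3.5,interpolation=cv2.INTER_CUBIC))
cv2.imwrite("pics/w10.png",robot.get_image("wrist"))
c=robot.calibration("wrist");print("pivot px",proj(c,[.4837,-.06,.046]))
s=robot.read_state();p=s["tool_pos"][:2]-[.4837,-.0600];print(s["clock"],s["tool_pos"],s["contact_force"],s["finger_gap"],np.linalg.norm(p),-1.1-np.arctan2(p[1],p[0]))
E
```

```text
pivot px (np.float64(310.73005693685917), np.float64(44.759519533254405))
26.575 [ 0.45944718 -0.1579903   0.06496463] [3.15958041 5.47648777 9.13433682] 0.01923883668822235 0.10094700246734546 0.7134227580531993
```

View pics/s10.png

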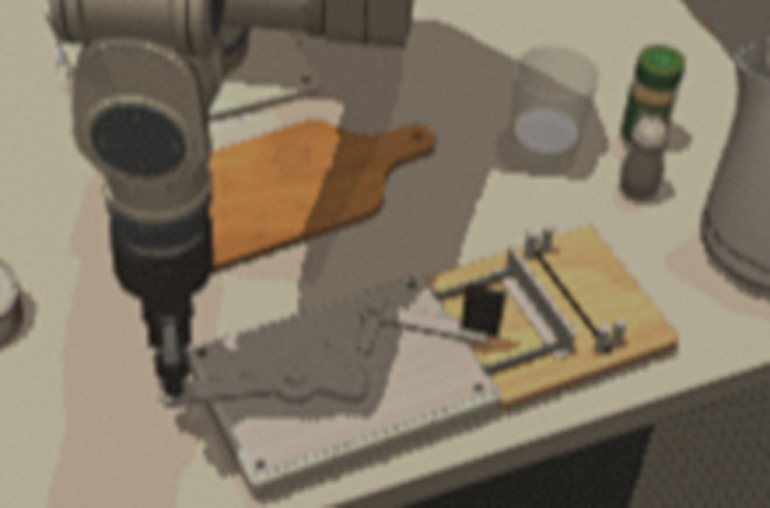

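View pics/w10.png

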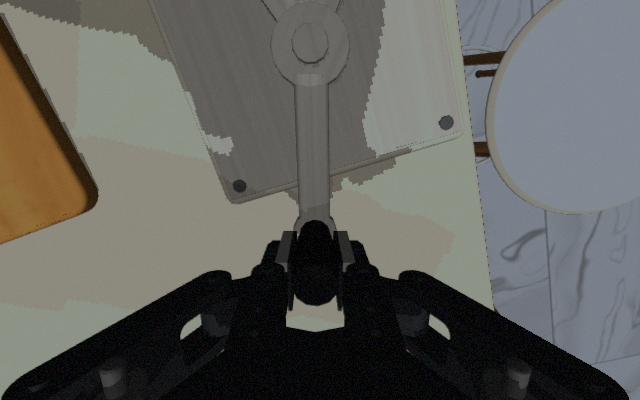

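```bash
python3 -c "
from workcell import robot
print(robot.hand_in())"
```

```text
the job is handed in; nothing more can be done
None
```

The setting lever is on its fourth click, with the post still held in the gripper. The job was handed in at 26.6 s of the 64 s allowed; `hand_in` gives no verdict.

**Release:** I swung the tab to its stop, where the force rose from 7.6 N to about 14 N with almost no further travel. The side picture shows the setting lever sprung home. I then let the tab return, and the picture shows it back at rest with the setting lever still home.

**Four clicks:** I gripped the post at home with 50 N and drew it along its arc in small steps.
- **Felt clearly:** clicks 2 and 4 each showed a force drop of about 2.7 N, at about 0.35 and 0.70 rad.
- **Not clear:** clicks 1 and 3 did not stand out in the force readings. Those readings carried an offset of several newtons from the grip and came only once per step, so I counted these two from the lever angle.

**Last checks:**
- **Back-push:** easing the post back, it stopped at about 0.68 rad with 6.4 N of opposing force. That matches tooth 4, which rests at 0.69 rad; tooth 3 is at 0.52.
- **Final state:** I drew it forward again to about 0.71 rad, inside the 0.675–0.805 window. The finger gap is 19 mm on the 20 mm post.
- **Pictures:** the last side picture shows the release lever at rest. The tumbler, green-capped spice jar and salt shaker stand where they were. The mug, the other jar and the brush are outside that picture, and the tin is only at its edge; the arm never came near any of them.

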